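# Load a gas cartridge into a portable table stove

## Robot

A 6-joint arm with a two-finger parallel gripper is mounted at the origin on the work surface; the furniture and walls round the work are solid. World frame = base frame: x ahead of the robot, y to its left, z up, the work surface at z = 0. Lengths are in m, angles in rad, forces in N, time in s.
With the tool pointing down it reaches from about 0.25 to 0.775 m from the base axis. Payload 4 kg.
Tool frame: the origin (TCP) lies between the finger pads; the fingertips stand 14 mm ahead of it and the grasp point (between the pads) lies 5 mm behind it (nose_length is the distance from the TCP to the fingertips, in m); z points along the fingers, y is the line along which they close (so a half turn about z gives the same grasp; the last joint's range is limited). The gripper opens to 94 mm and grips with 3 to 60 N. Pads are 16 mm wide; open, the fingers measure 119 mm over their backs; the gripper's body (75 mm by 177 mm) begins 78 mm behind the grasp point.
Start: joints at [-1.341, 0.087, 1.371, -0, 1.684, -0.103], TCP at [0.18, -0.52, 0.22] pointing down, gripper open.
Joint ranges: [-3.1, 3.1], [-0.76, 2.03], [0.27, 2.55], [-1.08, 4.22], [0.17, 2.65], [-2.57, 2.57]. Speed limits (rad/s): [2.79, 2.79, 3.14, 3.14, 3.14, 3.14].

## Interface

Orientations are given as [roll, pitch, yaw] about the fixed x, y, z axes, in that order (R = Rz(yaw) Ry(pitch) Rx(roll)).
In Python, from bench import * gives the robot as it stands.
- The arm moves only by the tool move_arm, never from a script. Its argument "steps" is one flat list of numbers, 7 for each row, row after row: the turn, a rotation vector about the world's x, y, z in rad, then the shift along the world's x, y, z in m, then the opening, from 0 (shut) to 1 (fully open). A call has 1 to 12 rows; each row is the pose to reach, as a shift and turn from the pose commanded when the call began; what a row does not reach only later rows make up. A row lasts 1/10 s, in which the tool goes at most 50 mm and 8.59 degrees, less where a joint would pass 70% of its speed; a pose out of reach is approached as far as the arm can. A call with a gripper value outside its range is refused whole. The fingers move at their own pace and stop on an object; the grip force is fixed at half the most. Time passes only in rows, so rows that repeat a pose let the fingers close. It gives the time, the measured TCP pose, the force, the opening and the grip force at its end, in the units of the state.
- get_obs(): the state, without advancing time (a new reading comes with each control period).
- snapshot(name): name is "scene" or "side" or "wrist"; returns (picture, depth): 384x512x3 uint8, red, green, blue; 384x512 float32, m along the optical axis (not along the pixel's ray), 0 where there is no reading.
- camera_model(name): a dict with "fx", "fy", "cx", "cy" (pixels), "rvec" (rotation vector, rad) and "tvec" (3), from world to camera coordinates, as OpenCV has them. Camera axes: x right, y down, z forward; pixel columns grow to the right and rows downward; lengths in m; the calibration is good to about 2 mm. The wrist camera is an equidistant fisheye: a pixel r from the principal point sees the ray r / f radians off the axis. A picture is of the moment at which its call begins: read the wrist's pose just before it. camera_model takes no time and is no camera call; for the wrist camera it gives the pose at the moment of the call.
- close_job(): hands the job in; it is judged then, once.
Trained networks look in the newest picture that a camera, given by its name, has taken for a name from the list of things; names that differ only in an ending like _2 or _b are one class to them, and where a whole thing is asked for, a point or a joint stands for the part that bears it (a point fixed in the world has none). Each returns a list of dicts, best first, with "score" (0 to 1); they miss things now and then, are a little off and sometimes report something else, mostly with a low value. They report only what shows in the picture. A call takes as long as a camera call.
- silhouettes(camera, target): "pixels" (384x512 bool, what is visible of it) and "uv" ([column, row] in pixels, amid what is visible of it).
- spot_point(camera, target): "uv" ([column, row] in pixels: a listed point, or the origin of a listed thing).
The state is a dict: "time": time; "joint_positions": joint angles; "qvel": joint speeds; "joint_torque": joint torques, N m; "tool_pos": TCP position; "ee_rot": TCP orientation; "wrist_force": force on the tool from outside, world axes, zero at the start; "wrist_torque": the same for the moment, N m; "width": finger opening in m; "finger_force": force on a finger pad.
Only numpy, scipy, OpenCV 4.12 (cv2) and the standard library are available. Lean on these libraries where they do the work, as an engineer would, in place of code of your own. Each camera call takes 0.05 s, during which the arm holds its last target. There are 200 camera calls.

## Task

The portable gas stove needs its new cartridge. Pull the stove's cartridge lock back, lay the gas cartridge that stands upright on the table on its side in the two saddles of the stove's bay with its nozzle facing the brass socket, then push the lock forward until the nozzle is fully home in the socket, and let go. Put the cartridge down under control, never dropping it or letting it topple, and leave the other things standing where they are.

Things in the scene. Friction and masses are not known exactly. Their poses are not given: they have to be found in the camera images.
- stove: Portable cassette-gas stove, fixed, 275 (x) x 340 (y) mm. Origin: centre of its footprint on the table top; x points from its front (knob) to its rear, y to its left, z up. Its left part (y = -32 to +170 mm) is the closed burner box, 82 mm high, with a wire pan support up to 107 mm high round x = 0, y = 70 mm (radius 85 mm). On its right is the open cartridge bay.
- bay (a point): Point on the bay axis midway between the saddles: stove x = 24, y = -100, z = 52 mm; the axis runs along stove x. Solid blocks flank the bay 42 mm from the axis (82 mm high toward the burner, 64 mm high outside), cut out at stove x = -4 to +52 mm by a finger scallop on each side, where there is 68 mm beside the axis. Bay floor: z = 14 mm. Behind, at x = 136 to 140 mm, a wall 70 mm high.
- saddle_front (a point): Front one of the two sheet-steel V saddles (8 mm thick, sides sloping at 45 degrees) that carry the cartridge with its axis exactly on the bay axis: this point is on the axis above it, stove x = -22 mm. The saddle's sides reach 39 mm out from the axis and up to 11 mm below it.
- saddle_rear (a point): The same for the rear saddle, stove x = +70 mm, on the bay axis. The cartridge can be held in the bay only by fingers coming straight down through the two scallops; a gripper leaning along the bay hits its blocks and ends.
- socket (a point): Bottom of the round brass socket at the bay's front, on its axis (stove x = -96 mm): a cup 42 mm inside, 52 mm outside, 16 mm deep, open to the rear (+x of the stove), its rim at stove x = -80 mm. It sits on the regulator housing (stove x = -135 to -96, y = -169 to -29 mm, 106 mm high).
- lock (a joint): Cartridge lock: a pusher plate across the bay's rear, sliding along the bay axis with about 3 N friction; stays where left. Value in m: 0 = fully back (pusher face at stove x = +122 mm, 202 mm from the socket rim), growing forward (-x of the stove) to its stop at 0.034. Starts at 0.021 or more, where the bay is too short for the cartridge. With the cartridge home it reads about 0.032.
- lock_grip (a point): The lock's upright black grip, moving with it: a block 28 mm (stove x) x 14 mm (stove y), from 96 to 128 mm above the table, above everything near it. This point is in its middle, 114 mm above the table; with the lock fully back it is at stove x = 137, y = -100 mm.
- cartridge: Gas cartridge, plain metal can 186 mm long, about 0.33 kg, upright at the start. Origin: centre of its base; z along the can to the nozzle. Cylinder of 64 mm diameter from z = 0 to 148 mm, domed shoulder to 168, collar of 33 mm diameter to 178, thin 9 mm nozzle to 186 mm. Centre of mass at about z = 80 mm. Laid gently on its side on the table it stays put.
- nozzle (a point): Tip of the cartridge's nozzle, on its axis, z = 186 mm from its base.
- spray_can: Baking spray can, not to be moved: plain metal, slimmer and taller than the cartridge (53 mm diameter, 207 mm tall), with a smooth white domed cap. Origin: centre of its base.
- carton: Small white carton, not to be moved: 42 (x) x 62 (y) x 126 mm high, upright. Origin: centre of its base.
- cup: Small steel cup, not to be moved: 64 mm diameter, 36 mm high. Origin: centre of its base.
- bowls: Stack of bowls, fixed, at the right of the table near the robot: 141 mm diameter, 115 mm high. Origin: centre of its base.
- condiment_box: Steel condiment box with three pots, fixed at the right side of the table: 166 (its x) x 261 (its y) x 95 mm high. Origin: centre of its base.
- spray_bottle: Trigger spray bottle, fixed, at the back right: 90 x 72 mm, 260 mm high. Origin: centre of its base.

How it is judged:
At the end, for the whole second after the job is handed in: The cartridge lies at rest on its side in the stove's saddles, along the bay axis within 4 degrees, its nozzle tip within 5 mm of the bottom of the socket, and the lock is slid forward behind it (joint beyond 0.028 m) (distance between nozzle and socket below 0.005 m and angle between the z axis of cartridge and the x axis of stove, either way round below 0.07 rad and value of joint lock above 0.028 m and linear speed of cartridge below 0.02 m/s and angular speed of cartridge below 0.2 rad/s); the robot touches nothing.
It fails at once if the cartridge topples: it turns fast (over 2.5 rad/s) between standing and lying while nothing holds it (contact force between each of the fingers, the arm and cartridge below 0.05 N and angular speed of cartridge above 2.5 rad/s and angle between cartridge's own z axis and vertical between 0.2 and 1.25 rad).
It fails at once if the cartridge is dropped: it moves at more than 0.7 m/s while nothing holds it (contact force between each of the fingers, the arm and cartridge below 0.05 N and linear speed of cartridge above 0.7 m/s).
It fails at once if the spray can, the carton or the cup is pushed more than 30 mm from its place or tipped over by more than 0.5 rad (distance of any of spray_can, carton, cup from where it was at the start of the episode above 0.03 m or angle between any of spray_can, carton, cup's own z axis and vertical above 0.5 rad).
It also fails if it takes over 72 s, if anything falls off the work surface, if the arm or the gripper's body presses on something with over 40 N, if the wrist force passes 120 N, or if a joint passes its speed limit or range.

## Working session

There is one attempt and no reset: what is moved stays moved. The work goes in short steps, Python scripts to look and compute and a tool call to move; the robot and the scene stay as the last step left them, time stands still between calls to the robot, and variables do not carry over. Pictures are saved under pics/ and viewed, at most 10 in all, crops included, and the job is handed in when it is done.

Besides the shell and the picture viewer there is one more tool, called after "Call:" by a JSON object that holds its "method" and its "body", one argument or row to a line. move_arm: Moves the arm, as the interface text tells. Its arguments: {"type":"object","properties":{"steps":{"type":"array"}},"required":["steps"]}

```bash
mkdir -p pics; cat > h.py <<'E'
from bench import *
import numpy as np, cv2
from scipy.spatial.transform import Rotation as R
def cam(n):
    m=camera_model(n); K=np.array([[m["fx"],0,m["cx"]],[0,m["fy"],m["cy"]],[0,0,1.]])
    return K,R.from_rotvec(np.ravel(m["rvec"])).as_matrix(),np.ravel(m["tvec"])
def cloud(n,depth,mask):
    K,Rm,t=cam(n); v,u=np.nonzero(mask&(depth>0)); z=depth[v,u]
    c=np.stack([(u-K[0,2])/K[0,0]*z,(v-K[1,2])/K[1,1]*z,z],1)
    return (c-t)@Rm
def ray(n,uv):
    K,Rm,t=cam(n); d=np.array([(uv[0]-K[0,2])/K[0,0],(uv[1]-K[1,2])/K[1,1],1])@Rm
    return -t@Rm,d
def onz(n,uv,z):
    o,d=ray(n,uv); return o+d*(z-o[2])/d[2]
E
python3 - <<'E'
from h import *
for n in("scene","side"):
    p,d=snapshot(n); cv2.imwrite(f"pics/{n}0.png",p[...,::-1]); print(n,camera_model(n))
    for t in("cartridge","spray_can","carton","cup","stove","lock_grip"):
        for s in silhouettes(n,t)[:2]:
            c=cloud(n,d,s["pixels"])
            if len(c): print(n,t,round(s["score"],2),np.round(s["uv"]),np.round(np.percentile(c,[2,50,98],0),3).tolist())
    for t in("cartridge","nozzle","lock_grip","socket","saddle_front","saddle_rear","bay","stove"):
        for s in spot_point(n,t)[:2]: 
            print(n,t,round(s["score"],2),np.round(s["uv"],1))
print(get_obs())
E
```

```text
scene {'fx': 472.5154068557701, 'fy': 472.5154068557701, 'cx': 262.0219991676201, 'cy': 191.61171779731234, 'rvec': array([ 1.0692769 , -2.42482577,  1.03585975]), 'tvec': array([0.25073581, 0.41666648, 1.25939919])}
scene spray_can 0.73 [270. 228.] [[0.405, -0.125, -0.002], [0.441, -0.107, 0.017], [0.462, -0.069, 0.036]]
scene spray_can 0.58 [275. 163.] [[0.571, -0.283, 0.009], [0.584, -0.253, 0.12], [0.611, -0.241, 0.206]]
scene carton 0.66 [247. 196.] [[0.526, -0.127, 0.005], [0.545, -0.088, 0.095], [0.591, -0.067, 0.129]]
scene cup 0.55 [272. 233.] [[0.404, -0.127, -0.002], [0.441, -0.107, 0.019], [0.462, -0.069, 0.038]]
scene stove 0.98 [186. 261.] [[0.367, 0.015, 0.011], [0.481, 0.203, 0.08], [0.641, 0.347, 0.107]]
scene lock_grip 0.88 [194. 216.] [[0.602, 0.021, 0.002], [0.606, 0.073, 0.073], [0.717, 0.093, 0.128]]
scene lock_grip 0.29 [244. 200.] [[0.526, -0.125, 0.005], [0.545, -0.088, 0.095], [0.591, -0.067, 0.129]]
scene lock_grip 0.83 [190.9 205.2]
scene socket 0.56 [232.5 261.1]
scene saddle_front 0.88 [217.9 244.6]
scene saddle_rear 0.94 [197.2 226.9]
scene saddle_rear 
[... 1545 characters left out ...]
joint_positions': array([-1.34107503e+00,  8.71697012e-02,  1.37071108e+00, -9.40750674e-06,
        1.68358503e+00, -1.03086725e-01]), 'qvel': array([ 7.28035735e-04, -3.29214072e-04,  3.62020412e-04,  1.03090295e-03,
        1.56449485e-04,  9.69604381e-05]), 'joint_torque': array([-4.62624521e-04, -3.40034831e+01, -3.02590156e+01,  7.18776137e-02,
        2.39474972e-02,  1.92062600e-06]), 'tool_pos': array([ 0.17968717, -0.51983625,  0.21951683]), 'ee_rot': array([3.14146745e+00, 2.23506335e-05, 3.32806961e-01]), 'wrist_force': array([-0.36686662,  0.69835077, -0.37427089]), 'wrist_torque': array([-0.01012307,  0.01425918,  0.06935663]), 'finger_force': 0.0, 'width': 0.09429414639369091}
```

```bash
python3 - <<'E'
import cv2
for n in("scene","side"):
    p=cv2.imread(f"pics/{n}0.png"); cv2.imwrite(f"pics/{n}0c.png",cv2.resize(p[110:310,120:380],None,fx=3,fy=3,interpolation=cv2.INTER_CUBIC))
E
```

```text
(no output)
```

View pics/scene0c.png

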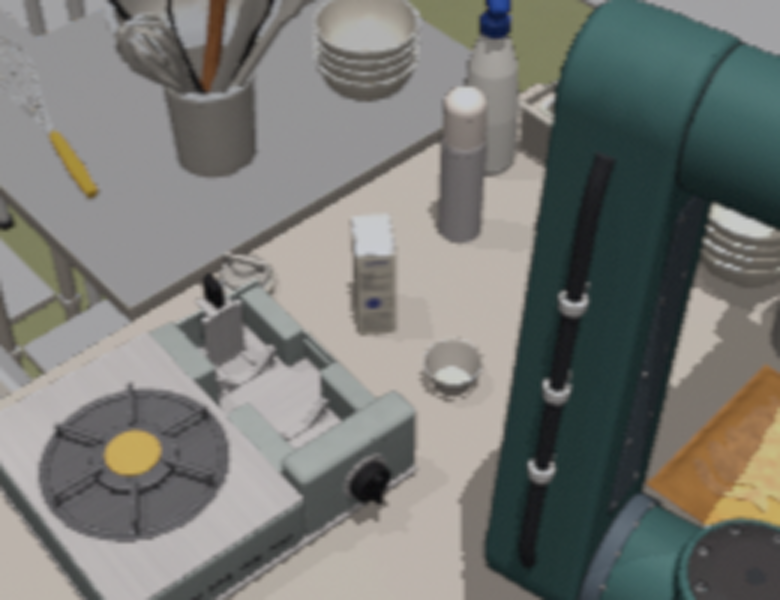

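View pics/side0c.png

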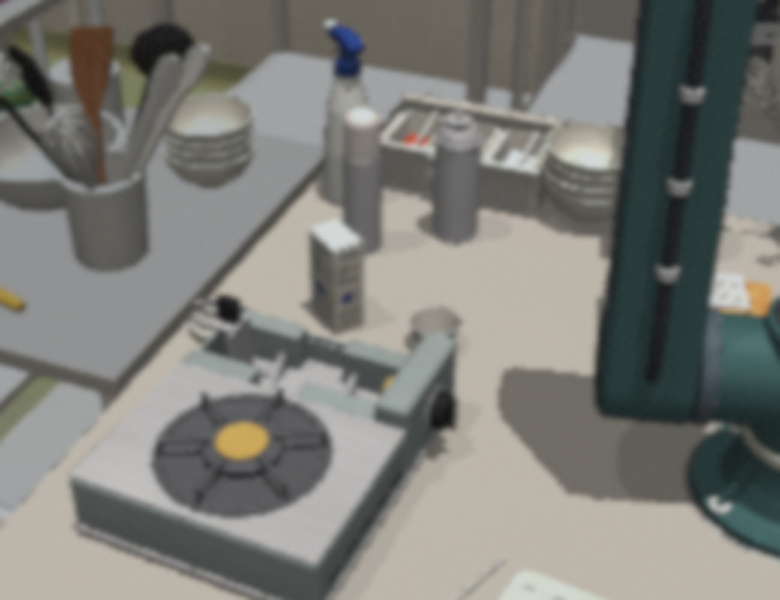

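The scene view shows the stove with its bay at about (205,235), the lock grip at (191,206), the carton at (245,200), the cup at (271,232) and the spray can at (274,163). The arm hides the cartridge in that view. The side view shows the cartridge at (272,172), right of the spray can.

```bash
cat >> h.py <<'E'
from scipy.optimize import least_squares
def circ(c,r,x0):
    return least_squares(lambda p:np.hypot(c[:,0]-p[0],c[:,1]-p[1])-r,x0,loss="soft_l1",f_scale=.002).x
E
python3 - <<'E'
from h import *
C={}
for n in("scene","side"):
    p,d=snapshot(n)
    for t,r in(("cartridge",.032),("spray_can",.0265),("cup",.032)):
        for s in silhouettes(n,t)[:2]:
            c=cloud(n,d,cv2.erode(s["pixels"].astype(np.uint8),np.ones((3,3)))>0); lo,hi=(.03,.14) if t!="cup" else (.02,.04)
            c=c[(c[:,2]>lo)&(c[:,2]<hi)]
            if len(c)>10: m=np.median(c,0); print(n,t,s["score"],circ(c,r,m[:2]+[.02,-.02]),len(c))
    for t,z in(("bay",.052),("saddle_front",.052),("saddle_rear",.052),("socket",.052),("stove",0)):
        for s in spot_point(n,t)[:2]: print(n,t,round(s["score"],2),np.round(onz(n,s["uv"],z),4))
    c=cloud(n,d,np.ones(d.shape,bool)); c=c[(c[:,0]>.3)&(c[:,0]<.72)&(c[:,1]>-.03)&(c[:,1]<.42)]
    np.save(f"c_{n}.npy",c)
    tp=c[(abs(c[:,2]-.082)<.006)]; rg=c[(abs(c[:,2]-.106)<.003)]
    r=cv2.minAreaRect((tp[:,:2]*1000).astype(np.float32)); print(n,"top",r)
    g=c[(c[:,2]>.116)&(c[:,2]<.135)&(c[:,1]<.15)]; print("grip",len(g),np.round(np.percentile(g,[5,50,95],0),3).tolist())
E
```

```text
scene cartridge 0.65 [0.47784333 0.21832479] 8649
scene spray_can 0.67 [ 0.59973331 -0.26902088] 292
scene cup 0.7 [ 0.42936167 -0.09446233] 85
scene bay 0.82 [0.5302 0.0635 0.052 ]
scene bay 0.72 [0.4132 0.0772 0.052 ]
scene saddle_front 0.95 [0.4872 0.0682 0.052 ]
scene saddle_rear 0.86 [0.5925 0.0663 0.052 ]
scene saddle_rear 0.23 [ 0.5401 -0.0785  0.052 ]
scene socket 0.85 [0.4108 0.085  0.052 ]
scene stove 0.65 [0.5198 0.1748 0.    ]
scene top ((498.58367919921875, 179.4978485107422), (333.72979736328125, 301.6144714355469), 86.94356536865234)
grip 39 [[0.603, 0.067, 0.117], [0.614, 0.072, 0.126], [0.629, 0.078, 0.129]]
side cartridge 0.7 [ 0.497901   -0.35192179] 316
side spray_can 0.66 [ 0.6021804  -0.26917626] 261
side cup 0.49 [ 0.45183498 -0.14776034] 43
side bay 0.72 [0.5275 0.0697 0.052 ]
side bay 0.45 [ 0.3144 -0.3971  0.052 ]
side saddle_front 0.82 [0.4778 0.0835 0.052 ]
side saddle_rear 0.82 [0.5828 0.0701 0.052 ]
side saddle_rear 0.72 [0.4842 0.0878 0.052 ]
side socket 0.94 [0.4116 0.086  0.052 ]
side stove 0.92 [0.5083 0.1729 0.    ]
side stove 0.56 [ 0.4388 -0.1028  0.    ]
side top ((501.57672119140625, 182.63433837890625), (330.8943786621094, 299.69781494140625), 87.20521545410156)
grip 38 [[0.609, 0.066, 0.118], [0.622, 0.074, 0.126], [0.633, 0.079, 0.13]]
```

```bash
cat > fit.py <<'E'
from h import *
B=np.array([[-137.5,137.5,-32,170,0,82],[-135,-96,-169,-29,0,106],[-96,-4,-58,-32,0,82],[52,137,-58,-32,0,82],[-96,-4,-170,-142,0,64],[52,137,-170,-142,0,64],[136,140,-142,-58,0,70]])/1000
def sdf(q):
    out=[]
    for b in B:
        lo,hi=b[::2],b[1::2]; e=np.maximum(lo-q,q-hi)
        out.append(np.linalg.norm(np.maximum(e,0),axis=1)+np.minimum(e.max(1),0))
    return np.min(out,0)
def loc(c,p):
    co,s=np.cos(p[2]),np.sin(p[2]); d=c[:,:2]-p[:2]
    return np.c_[d[:,0]*co+d[:,1]*s,-d[:,0]*s+d[:,1]*co,c[:,2]-p[3]]
def fit(c,p0):
    p=np.array(p0)
    for k in range(3):
        q=loc(c,p); m=(q[:,2]>.02)&~((q[:,2]>.083)&(np.hypot(q[:,0],q[:,1]-.07)<.1))&(abs(sdf(q))<(.02,.012,.008)[k])
        p=least_squares(lambda p:sdf(loc(c[m],p)),p,loss="soft_l1",f_scale=.0015).x
    return p,m.sum(),np.mean(abs(sdf(loc(c[m],p))))
if __name__=="__main__":
  cs=[np.load(f"c_{n}.npy") for n in("scene","side")]
  for c in cs+[np.vstack(cs)]:
    p,n,e=fit(c,[.51,.175,-.07,0]); print(np.round(p,4),n,e)
    W=lambda x,y:(p[0]+x*np.cos(p[2])-y*np.sin(p[2]),p[1]+x*np.sin(p[2])+y*np.cos(p[2]))
    print("bay",W(.024,-.1),"socket",W(-.096,-.1),"grip0",W(.137,-.1)); q=loc(c,p); g=q[(q[:,2]>.1)&(abs(q[:,1]+.1)<.02)&(q[:,0]>.06)]; print("grip loc",np.percentile(g,[2,50,98],0).round(4).tolist(),len(g))
E
python3 fit.py
```

```text
[ 0.5107  0.1751 -0.0587 -0.0009] 6844 0.0015334032742809576
bay (np.float64(0.528783979700351), np.float64(0.07385596250208376)) socket (np.float64(0.4089906374167814), np.float64(0.08089550400217779)) grip0 (np.float64(0.641589377017379), np.float64(0.06722706092282854))
grip loc [[0.0971, -0.1027, 0.1025], [0.1074, -0.0942, 0.1225], [0.1248, -0.0889, 0.1314]] 66
[ 5.132e-01  1.749e-01 -5.530e-02 -1.000e-04] 5809 0.0012542635792055386
bay (np.float64(0.5316180779117349), np.float64(0.07372915561438698)) socket (np.float64(0.411801362251838), np.float64(0.0803589858139786)) grip0 (np.float64(0.6444454851581378), np.float64(0.06748606550977154))
grip loc [[0.1002, -0.1057, 0.1012], [0.1111, -0.0939, 0.1181], [0.1269, -0.0887, 0.13]] 72
[ 5.115e-01  1.750e-01 -5.700e-02 -5.000e-04] 12646 0.0014939469551914363
bay (np.float64(0.5297788044727503), np.float64(0.07379813961325794)) socket (np.float64(0.40997370560768354), np.float64(0.08063468010765894)) grip0 (np.float64(0.6425952725706882), np.float64(0.06736039731436368))
grip loc [[0.0974, -0.1048, 0.1012], [0.1094, -0.094, 0.1185], [0.1281, -0.0885, 0.1306]] 139
```

Call:
{"method": "move_arm", "body": {
  "steps": [0,0,-0.39,0.438,0.589,0.05,1,0,0,-0.39,0.438,0.589,0.05,1,0,0,-0.39,0.438,0.589,0.05,1,0,0,-0.39,0.438,0.589,0.05,1,0,0,-0.39,0.438,0.589,0.05,1,0,0,-0.39,0.438,0.589,0.05,1,0,0,-0.39,0.438,0.589,0.05,1,0,0,-0.39,0.438,0.589,0.05,1,0,0,-0.39,0.438,0.589,0.05,1,0,0,-0.39,0.438,0.589,0.05,1,0,0,-0.39,0.438,0.589,0.05,1,0,0,-0.39,0.438,0.589,0.05,1]
}}

```text
time: 3.6
tool_pos: [0.5359, -0.0402, 0.2604]
ee_rot: [3.141, -0.001, -0.057]
wrist_force: [0.4, -1.0, 0.4]
width: 0.094
finger_force: 0.0
```

```bash
cat > log.py <<'E'
from h import *
import json
o=get_obs(); m=camera_model("wrist")
json.dump([np.ravel(o[k]).tolist() for k in("joint_positions","tool_pos","ee_rot")],open("log.jsonl","a")); open("log.jsonl","a").write("\n")
print({k:np.round(o[k],4).tolist() for k in("time","joint_positions","tool_pos","ee_rot","width","wrist_force")})
E
python3 log.py
```

```text
{'time': 3.6, 'joint_positions': [-0.1802, 0.0542, 1.3254, -0.0003, 1.7613, 1.4476], 'tool_pos': [0.5359, -0.0402, 0.2604], 'ee_rot': [3.1412, -0.0007, -0.057], 'width': 0.094, 'wrist_force': [0.4167, -0.9673, 0.3549]}
```

Call:
{"method": "move_arm", "body": {
  "steps": [0,0,0,0.04,0.054,0,1,0,0,0,0.081,0.109,0,1,0,0,0,0.081,0.109,-0.01,1,0,0,0,0.081,0.109,-0.06,1,0,0,0,0.081,0.109,-0.105,1,0,0,0,0.081,0.109,-0.135,1,0,0,0,0.081,0.109,-0.148,1,0,0,0,0.081,0.109,-0.148,0,0,0,0,0.081,0.109,-0.148,0,0,0,0,0.081,0.109,-0.148,0,0,0,0,0.081,0.109,-0.148,0,0,0,0,0.081,0.109,-0.148,0]
}}

```text
time: 4.8
tool_pos: [0.6168, 0.0668, 0.1138]
ee_rot: [-3.141, -0.003, -0.057]
wrist_force: [0.7, -0.1, -0.7]
width: 0.0574
finger_force: 0.0
```

```bash
python3 log.py; python3 - <<'E'
from h import *
from fit import loc
p,d=snapshot("wrist"); cv2.imwrite("pics/w1.png",p[...,::-1])
for n in("scene","side"):
    p,d=snapshot(n); c=cloud(n,d,np.ones(d.shape,bool)); q=loc(c,[.5115,.175,-.057,0]); g=q[(q[:,2]>.1)&(q[:,2]<.135)&(abs(q[:,1]+.1)<.03)&(q[:,0]>.06)&(q[:,0]<.2)]
    print(n,len(g),np.percentile(g,[2,50,98],0).round(4).tolist())
E
```

```text
{'time': 4.8, 'joint_positions': [0.0166, 0.2816, 1.3553, -0.0001, 1.5018, 1.6447], 'tool_pos': [0.6168, 0.0668, 0.1138], 'ee_rot': [-3.1414, -0.0029, -0.0573], 'width': 0.0574, 'wrist_force': [0.6922, -0.1138, -0.7008]}
scene 89 [[0.0972, -0.1298, 0.1007], [0.104, -0.0952, 0.1201], [0.1237, -0.072, 0.1299]]
side 90 [[0.1, -0.1296, 0.1002], [0.1063, -0.1019, 0.1181], [0.1181, -0.0707, 0.1338]]
```

View pics/w1.png

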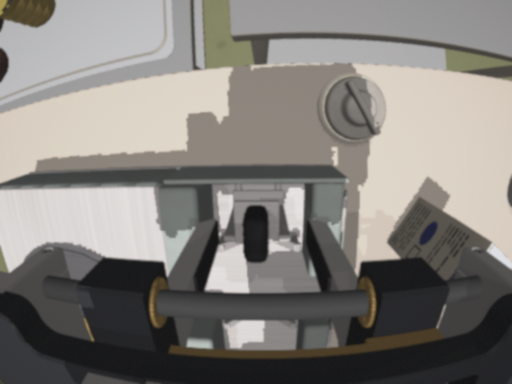

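The wrist view shows the lock grip at (256,232), centred between the two fingers, which are still closing. I'll finish closing, then pull the lock back.

Call:
{"method": "move_arm", "body": {
  "steps": [0,0,0,0,0,0,0,0,0,0,0,0,0,0,0,0,0,0,0,0,0,0,0,0,0,0,0,0,0,0,0,0,0,0,0,0,0,0,0,0,0,0,0,0,0,0.006,0,0,0,0,0,0,0.012,-0.001,0,0,0,0,0,0.018,-0.001,0,0,0,0,0,0.024,-0.001,0,0,0,0,0,0.026,-0.001,0,0,0,0,0,0.026,-0.001,0,0]
}}

```text
time: 6.15
tool_pos: [0.6378, 0.0696, 0.1118]
ee_rot: [-3.137, 0.011, -0.054]
wrist_force: [-11.2, 8.3, 6.1]
width: 0.0136
finger_force: 30.0
```

```bash
python3 log.py
```

```text
{'time': 6.15, 'joint_positions': [0.0174, 0.3379, 1.2876, 0.0055, 1.5265, 1.6422], 'tool_pos': [0.6378, 0.0696, 0.1118], 'ee_rot': [-3.1368, 0.0107, -0.0542], 'width': 0.0136, 'wrist_force': [-11.1982, 8.3468, 6.1258]}
```

Call:
{"method": "move_arm", "body": {
  "steps": [0,0,0,-0.006,0.002,0,0.5,0,0,0,-0.006,0.002,0,0.5,0,0,0,-0.006,0.002,0,0.5,0,0,0,-0.006,0.002,0,0.6,0,0,0,-0.006,0.002,0,0.6,0,0,0,-0.006,0.002,0.04,1,0,0,0,-0.006,0.002,0.08,1,0,0,0,-0.04,-0.03,0.12,1,0,0,0,-0.08,-0.06,0.15,1,0,0,0,-0.11,-0.1,0.15,1,0,0,0,-0.14,-0.14,0.15,1]
}}

```text
time: 7.25
tool_pos: [0.5119, -0.062, 0.264]
ee_rot: [3.14, -0.005, -0.056]
wrist_force: [0.2, -1.2, -0.6]
width: 0.0941
finger_force: 0.0
```

```bash
python3 log.py; python3 - <<'E'
from h import *
from fit import *
for n in("scene","side"):
    p,d=snapshot(n); cv2.imwrite(f"pics/{n}1.png",p[...,::-1]); c=cloud(n,d,np.ones(d.shape,bool))
    c2=c[(c[:,0]>.3)&(c[:,0]<.72)&(c[:,1]>-.03)&(c[:,1]<.42)&(c[:,2]<.14)]
    P=fit(c2,[.5115,.175,-.057,0]); print(n,P[0].round(4),P[1:]); q=loc(c2,P[0]); g=q[(q[:,2]>.1)&(q[:,2]<.135)&(abs(q[:,1]+.1)<.03)&(q[:,0]>.06)&(q[:,0]<.2)]
    print(len(g),np.percentile(g,[2,50,98],0).round(4).tolist())
    # condiment box / bowls extents near cartridge
    b=c[(c[:,2]>.085)&(c[:,2]<.105)&(c[:,1]<-.38)&(c[:,0]<.75)&(c[:,0]>.2)]; print("box",np.percentile(b,[2,50,98],0).round(3).tolist(),cv2.minAreaRect((b[:,:2]*1000).astype(np.float32)))
    for t,r in(("cartridge",.032),("spray_can",.0265)):
        for s in silhouettes(n,t)[:1]:
            k=cloud(n,d,cv2.erode(s["pixels"].astype(np.uint8),np.ones((3,3)))>0); k=k[(k[:,2]>.03)&(k[:,2]<.14)]
            if len(k)>10: m=np.median(k,0); print(n,t,s["score"],circ(k,r,m[:2]+[.02,-.02]),len(k))
import json
L=[json.loads(l) for l in open("log.jsonl")]+[[[-1.341075,.0871697,1.3707111,0,1.683585,-.1030867],[.17968717,-.51983625,.21951683],[3.14146745,0,.33280696]]]
def fk(v,j,s4=1,s6=1):
    h,a0,d,L1,L2,Lt,e=v; r=lambda ax,a:R.from_euler(ax,a).as_matrix()
    A=r('z',j[0]); p=A@[a0,d,h]; A=A@r('y',j[1]); p=p+A@[0,0,L1]; A=A@r('y',j[2]); p=p+A@[e,0,L2]; A=A@r('z',s4*j[3])@r('y',j[4]); p=p+A@[0,0,Lt]; return p,A@r('z',s6*j[5])
f=lambda v:np.concatenate([ (fk(v,l[0])[0]-l[1])*1000 for l in L]+[(np.array(v)-[.35,0,.05,.4,.4,.25,0])*.02])
s=least_squares(f,[.35,0,.05,.4,.4,.25,0]); print(s.x.round(4),s.fun.round(2))
for l in L: print((fk(s.x,l[0])[1].T@R.from_euler('xyz',l[2]).as_matrix()).round(3).tolist())
E
```

```text
{'time': 7.25, 'joint_positions': [-0.2302, 0.0021, 1.3718, -0.0004, 1.7626, 1.3964], 'tool_pos': [0.5119, -0.062, 0.264], 'ee_rot': [3.1403, -0.005, -0.0559], 'width': 0.0941, 'wrist_force': [0.1772, -1.1658, -0.6039]}
scene [ 0.5107  0.1751 -0.0586 -0.0009] (np.int64(6842), np.float64(0.0015305028780360829))
67 [[0.1193, -0.1043, 0.1007], [0.1277, -0.0946, 0.1197], [0.1457, -0.0896, 0.1316]]
box [[0.205, -1.401, 0.086], [0.34, -1.161, 0.095], [0.745, -1.15, 0.105]] ((660.7727661132812, -1519.7158203125), (439.71783447265625, 1105.579345703125), 29.73587989807129)
scene cartridge 0.63 [ 0.49499274 -0.35203242] 157
scene spray_can 0.59 [ 0.59987204 -0.26917416] 301
side [ 5.132e-01  1.747e-01 -5.500e-02 -2.000e-04] (np.int64(5844), np.float64(0.001278310210826734))
68 [[0.12, -0.105, 0.1017], [0.133, -0.0929, 0.1196], [0.1461, -0.0891, 0.129]]
box [[0.206, -1.161, 0.085], [0.347, -0.522, 0.094], [0.634, -0.386, 0.104]] ((428.9295654296875, -775.0689697265625), (789.124755859375, 456.8271484375), 89.9742431640625)
side cartridge 0.6 [ 0.49816425 -0.35186629] 275
side spray_can 0.81 [ 0.60254311 -0.26880051] 225
[0.1527 0.     0.0566 0.449  0.4998 0.3367 0.1007] [-0. -0. -0.  0. -0.  0. -0. -0. -0. -0. -0.  0.  0.  0.  0. -0.  0.  0.
  0.  0.  0.  0.]
[[0.0, -1.0, 0.0], [1.0, 0.0, -0.0], [0.0, 0.0, 1.0]]
[[0.0, -1.0, 0.0], [1.0, 0.0, 0.0], [-0.0, 0.0, 1.0]]
[[0.0, -1.0, 0.0], [1.0, 0.0, -0.0], [0.0, 0.0, 1.0]]
[[0.0, -1.0, -0.0], [1.0, 0.0, 0.0], [-0.0, -0.0, 1.0]]
[[-0.0, -1.0, 0.0], [1.0, -0.0, 0.0], [-0.0, 0.0, 1.0]]
```

```bash
python3 - <<'E'
from h import *
from fit import *
P=[.5115,.175,-.057,-.0005]
for n in("scene","side"):
    p,d=snapshot(n); c=cloud(n,d,np.ones(d.shape,bool)); q=loc(c,P)
    pr=lambda t,m,k:print(n,t,m.sum(),np.percentile(q[m][:,k],[1,3,50,97,99]).round(4).tolist() if m.sum()>3 else "")
    z=q[:,2];x=q[:,0];y=q[:,1]
    h=(z>.1)&(z<.112)&(y<-.03)&(x<-.07)&(x>-.16)&(y>-.19); pr("housing x",h,0); pr("housing y",h,1)
    o=(abs(z-.064)<.004)&(y<-.138)&(y>-.19)&(abs(x)<.16)
    print(n,"outer hist",np.histogram(x[o],np.arange(-.1,.15,.004))[0].tolist()); pr("outer y",o,1)
    w=(z>.055)&(z<.075)&(x>.12)&(x<.16)&(y>-.14)&(y<-.06); pr("wall x",w,0)
    i=(abs(z-.082)<.004)&(y<-.03)&(y>-.075)&(x>.06)&(x<.15); pr("inner y",i,1); pr("inner x",i,0)
    t=(abs(z-.082)<.004)&(abs(y-.17)<.03); pr("left top y",t&(abs(x)<.1),1)
    r=(abs(z-.082)<.004)&(abs(x-.137)<.03)&(y>0)&(y<.15); pr("rear top x",r,0)
    r=(abs(z-.082)<.004)&(abs(x+.137)<.03)&(y>0)&(y<.15); pr("front top x",r,0)
    b=c[(c[:,2]>.06)&(c[:,2]<.12)&(c[:,1]<-.39)&(c[:,1]>-.75)&(c[:,0]<.75)&(c[:,0]>.2)]
    if len(b): print("box",np.histogram2d(b[:,0],b[:,1],[np.arange(.2,.76,.05),np.arange(-.65,-.38,.03)])[0].astype(int).tolist())
E
```

```text
scene housing x 511 [-0.1377, -0.1369, -0.1203, -0.1012, -0.1]
scene housing y 511 [-0.1648, -0.1625, -0.096, -0.0342, -0.0312]
scene outer hist [0, 0, 0, 0, 0, 0, 3, 7, 9, 5, 11, 7, 6, 10, 6, 9, 6, 6, 5, 10, 4, 8, 7, 1, 0, 0, 0, 0, 0, 0, 0, 0, 0, 0, 0, 0, 0, 6, 5, 7, 7, 7, 7, 7, 6, 9, 6, 8, 6, 7, 8, 6, 4, 9, 6, 9, 4, 7, 8, 4, 0, 0]
scene outer y 287 [-0.1662, -0.1655, -0.1527, -0.141, -0.1405]
scene wall x 68 [0.1201, 0.1202, 0.1249, 0.1375, 0.1386]
scene inner y 135 [-0.0558, -0.055, -0.0423, -0.0306, -0.0303]
scene inner x 135 [0.0605, 0.0608, 0.0952, 0.1297, 0.1308]
scene left top y 567 [0.1402, 0.1408, 0.1559, 0.1685, 0.1693]
scene rear top x 314 [0.1073, 0.108, 0.1201, 0.1342, 0.1349]
scene front top x 508 [-0.1377, -0.1368, -0.1226, -0.1084, -0.1073]
box [[0, 0, 0, 0, 0, 0, 0, 0, 0], [0, 0, 0, 0, 0, 0, 0, 0, 0], [0, 0, 0, 0, 0, 0, 0, 0, 0], [0, 0, 0, 0, 0, 0, 0, 0, 0], [0, 0, 0, 0, 0, 0, 0, 0, 0], [0, 0, 0, 0, 0, 0, 0, 0, 0], [0, 0, 0, 0, 0, 0, 0, 0, 0], [0, 0, 0, 0, 0, 0, 0, 0, 0], [0, 0, 0, 0, 0, 0, 0, 0, 1], [0, 0, 0, 0, 0, 0, 0, 0, 0], [0, 0, 0, 0, 0, 0, 0, 0, 0]]
side hou
[... 416 characters left out ...]
, 0.1244, 0.1394, 0.1405]
side inner y 105 [-0.0568, -0.0559, -0.0415, -0.0307, -0.0303]
side inner x 105 [0.0609, 0.0628, 0.097, 0.1329, 0.1348]
side left top y 525 [0.1404, 0.1412, 0.1576, 0.1695, 0.1715]
side rear top x 299 [0.1074, 0.1081, 0.1214, 0.1356, 0.137]
side front top x 375 [-0.1353, -0.1344, -0.1215, -0.1077, -0.1073]
box [[0, 0, 0, 0, 0, 15, 28, 57, 106], [0, 0, 0, 0, 38, 20, 37, 88, 0], [0, 0, 0, 41, 115, 7, 0, 41, 113], [0, 0, 0, 14, 100, 48, 12, 70, 35], [0, 0, 18, 52, 8, 12, 17, 56, 0], [0, 0, 29, 73, 18, 18, 10, 38, 0], [0, 0, 22, 60, 0, 0, 0, 0, 0], [0, 0, 19, 44, 2, 3, 7, 43, 0], [0, 0, 28, 64, 15, 8, 0, 21, 0], [0, 0, 5, 16, 8, 0, 0, 0, 0], [0, 0, 0, 0, 0, 0, 0, 0, 0]]
```

```bash
cat > kin.py <<'E'
from h import *
V=[0.1527,0,0.0566,0.449,0.4998,0.3367,0.1007]
LO=np.array([-3.1,-.76,.27,-1.08,.17,-2.57]);HI=np.array([3.1,2.03,2.55,4.22,2.65,2.57])
r=lambda ax,a:R.from_euler(ax,a).as_matrix()
def fk(j,full=False):
    h,a0,d,L1,L2,Lt,e=V; A=r('z',j[0]); p=A@[a0,d,h]; A=A@r('y',j[1]); p=p+A@[0,0,L1]; el=p; A=A@r('y',j[2]); p=p+A@[e,0,L2]; w=p
    A=A@r('z',j[3])@r('y',j[4]); p=p+A@[0,0,Lt]; A=A@r('z',j[5])@np.array([[0,-1,0],[1,0,0],[0,0,1]]); return (p,A,el,w) if full else (p,A)
def ik(pos,Rm,n=40,j0=None,seed=0):
    g=np.random.default_rng(seed); sols=[]
    def f(j): p,A=fk(j); return np.r_[(p-pos)*5,R.from_matrix(A.T@Rm).as_rotvec()]
    for k in range(n):
        s=least_squares(f,j0 if j0 is not None else g.uniform(LO+.01,HI-.01),bounds=(LO,HI))
        if s.cost<1e-8 and not any(np.allclose(s.x,t,atol=.02) for t in sols): sols.append(s.x)
        if j0 is not None: break
    return sols
E
python3 - <<'E'
from kin import *
print("check",fk([-0.2302,0.0021,1.3718,-.0004,1.7626,1.3964]))
C=np.array([.4966,-.352,.088])
for az in(-90,-75,-65,-50,-35):
  for t in(0,30):
    a=np.radians(az); T=np.radians(t); z=np.array([np.cos(a)*np.cos(T),np.sin(a)*np.cos(T),-np.sin(T)]); up=np.array([np.cos(a)*np.sin(T),np.sin(a)*np.sin(T),np.cos(T)])
    for sg in(1,-1):
        x=sg*up; M=np.stack([x,np.cross(z,x),z],1)
        for s in ik(C+.005*z,M,25): p,A,el,w=fk(s,True); print(az,t,sg,s.round(2).tolist(),"el",el.round(2),"w",w.round(2))
E
```

```text
check (array([ 0.5118653 , -0.06196013,  0.26402324]), array([[ 0.99842702, -0.05585494,  0.00486868],
       [-0.05584803, -0.99843809, -0.0015443 ],
       [ 0.00494733,  0.00126996, -0.99998696]]))
-65 0 1 [-0.3, 0.4, 2.18, 4.06, 1.21, -2.0] el [0.19 0.   0.57] w [ 0.36 -0.05  0.09]
-65 0 -1 [-0.3, 0.4, 2.18, 4.06, 1.21, 1.14] el [0.19 0.   0.57] w [ 0.36 -0.05  0.09]
-50 0 1 [-0.52, 0.34, 2.32, 3.53, 1.11, -1.75] el [ 0.16 -0.03  0.58] w [ 0.28 -0.1   0.09]
-50 0 -1 [-0.52, 0.34, 2.32, 3.53, 1.11, 1.39] el [ 0.16 -0.03  0.58] w [ 0.28 -0.1   0.09]
-35 0 1 [-0.83, 0.31, 2.37, 2.9, 1.12, -1.46] el [ 0.13 -0.06  0.58] w [ 0.22 -0.16  0.09]
-35 0 -1 [-0.83, 0.31, 2.37, 2.9, 1.12, 1.68] el [ 0.13 -0.06  0.58] w [ 0.22 -0.16  0.09]
```

```bash
cat >> kin.py <<'E'
def Mh(azdeg,sg=-1):
    a=np.radians(azdeg); z=np.array([np.cos(a),np.sin(a),0]); x=sg*np.array([0,0,1.]); return np.stack([x,np.cross(z,x),z],1)
def Md(yaw): return R.from_euler('xyz',[np.pi,0,yaw]).as_matrix()
E
python3 - <<'E'
from kin import *
C=np.array([.4966,-.352,0])
for az in(-60,-55,-50,-45):
    M=Mh(az); j=None
    for z in(.088,.13,.17,.21,.25,.29):
        s=ik(C+.005*M[:,2]+[0,0,z],M,30) if j is None else ik(C+.005*M[:,2]+[0,0,z],M,j0=j)
        if not s: print(az,z,"none"); continue
        j=s[0]; print(az,z,j.round(2).tolist())
for z in(.07,.15,.25):
    print("place",z,[s.round(2).tolist() for s in ik(np.array([.528,.0755,z]),Md(-.057),30)])
for pos in([.45,-.2,.3],[.45,-.1,.35]): print(pos,[s.round(2).tolist() for s in ik(np.array(pos),Mh(-50),30)])
E
```

```text
-60 0.088 [-0.36, 0.38, 2.23, 3.9, 1.17, 1.21]
-60 0.13 [-0.36, 0.24, 2.24, 3.94, 1.08, 1.12]
-60 0.17 [-0.36, 0.12, 2.25, 3.99, 1.0, 1.02]
-60 0.21 [-0.36, 0.01, 2.24, 4.06, 0.92, 0.9]
-60 0.25 [-0.36, -0.09, 2.21, 4.14, 0.85, 0.78]
-60 0.29 none
-55 0.088 [-0.44, 0.36, 2.28, 3.73, 1.14, 1.3]
-55 0.13 [-0.44, 0.21, 2.29, 3.77, 1.03, 1.22]
-55 0.17 [-0.44, 0.08, 2.29, 3.82, 0.93, 1.12]
-55 0.21 [-0.44, -0.03, 2.28, 3.89, 0.83, 1.01]
-55 0.25 [-0.44, -0.14, 2.26, 3.98, 0.74, 0.89]
-55 0.29 [-0.44, -0.23, 2.23, 4.09, 0.67, 0.74]
-50 0.088 [-0.52, 0.34, 2.32, 3.53, 1.11, 1.39]
-50 0.13 [-0.52, 0.19, 2.33, 3.57, 0.99, 1.33]
-50 0.17 [-0.52, 0.05, 2.33, 3.61, 0.87, 1.25]
-50 0.21 [-0.52, -0.07, 2.32, 3.67, 0.75, 1.16]
-50 0.25 [-0.52, -0.18, 2.3, 3.76, 0.64, 1.05]
-50 0.29 [-0.52, -0.27, 2.26, 3.87, 0.54, 0.91]
-45 0.088 [-0.62, 0.32, 2.34, 3.33, 1.1, 1.49]
-45 0.13 [-0.62, 0.17, 2.36, 3.34, 0.96, 1.45]
-45 0.17 [-0.62, 0.02, 2.36, 3.37, 0.82, 1.42]
-45 0.21 [-0.62, -0.11, 2.35, 3.4, 0.69, 1.37]
-45 0.25 [-0.62, -0.22, 2.32, 3.46, 0.56, 1.3]
-45 0.29 [-0.62, -0.31, 2.29, 3.54, 0.44, 1.2]
place 0.07 [[0.04, 0.13, 1.63, -0.0, 1.39, 1.66]]
place 0.15 [[0.04, 0.07, 1.52, -0.0, 1.54, 1.66]]
place 0.25 [[0.04, 0.05, 1.35, -0.0, 1.74, 1.66]]
[0.45, -0.2, 0.3] []
[0.45, -0.1, 0.35] []
```

```bash
cat > path.py <<'E'
from kin import *
from scipy.interpolate import CubicSpline
C=np.array([.4966,-.352,0]); M=Mh(-52)
def top(z): return ik(C+.005*M[:,2]+[0,0,z],M,j0=np.array([-.48,-.16,2.28,3.87,.69,.97]))[0]
def dense(qs,n=400): return CubicSpline(np.linspace(0,1,len(qs)),qs) (np.linspace(0,1,n)) if len(qs)>2 else np.linspace(qs[0],qs[1],n)
def rows(Q,amax=.14,dmax=.045,jm=.19):
    out=[Q[0]]
    for a,b in zip(Q[:-1],Q[1:]):
        p0,A0=fk(out[-1]); p,A=fk(b)
        if np.linalg.norm(p-p0)>dmax or R.from_matrix(A0.T@A).magnitude()>amax or abs(b-out[-1]).max()>jm: out.append(a)
    return out+[Q[-1]]
def show(out):
    for s in range(0,len(out)-1,12):
        p0,A0=fk(out[s])
        for q in out[s+1:s+13]:
            p,A=fk(q); rv=R.from_matrix(A@A0.T).as_rotvec(); print([float(v) for v in np.r_[rv.round(3),(p-p0).round(3)]])
        print('--')
E
python3 - <<'E'
from path import *
q0=np.array([-0.2302,0.0021,1.3718,-.0004,1.7626,1.3964]); q1=top(.26); print(q1.round(3))
for qm in(None,[-.35,-.15,1.85,1.9,.9,1.2],[-.3,-.25,1.85,1.9,.6,1.2],[-.3,-.3,1.7,1.9,.8,1.2]):
    Q=dense([q0,q1] if qm is None else [q0,qm,q1]); o=rows(Q); print(qm,len(o))
    for q in o[::3]:
        p,A,el,w=fk(q,True); g=p-.005*A[:,2]; print(p.round(2),"z",A[:,2].round(2),"noz",(g-.098*A[:,0]).round(2),"base",(g+.088*A[:,0]).round(2),"w",w.round(2))
E
```

```text
[-0.487 -0.19   2.275  3.88   0.653  0.945]
None 32
[ 0.51 -0.06  0.26] z [ 0. -0. -1.] noz [ 0.41 -0.06  0.27] base [ 0.6  -0.07  0.27] w [ 0.51 -0.06  0.6 ]
[0.54 0.05 0.25] z [ 0.14  0.37 -0.92] noz [0.45 0.05 0.24] base [0.63 0.05 0.27] w [ 0.5  -0.07  0.56]
[0.58 0.15 0.29] z [ 0.28  0.68 -0.68] noz [0.48 0.15 0.27] base [0.66 0.13 0.32] w [ 0.48 -0.08  0.52]
[0.61 0.19 0.37] z [ 0.43  0.84 -0.34] noz [0.52 0.22 0.34] base [0.68 0.16 0.4 ] w [ 0.47 -0.09  0.49]
[0.64 0.18 0.45] z [0.57 0.82 0.01] noz [0.56 0.23 0.43] base [0.7  0.13 0.48] w [ 0.45 -0.1   0.45]
[0.66 0.12 0.52] z [0.7  0.65 0.31] noz [0.59 0.19 0.51] base [0.71 0.05 0.53] w [ 0.43 -0.1   0.42]
[0.67 0.02 0.55] z [0.79 0.35 0.5 ] noz [0.62 0.1  0.57] base [ 0.71 -0.06  0.53] w [ 0.4  -0.1   0.38]
[ 0.66 -0.11  0.54] z [ 0.83 -0.01  0.56] noz [ 0.62 -0.03  0.58] base [ 0.68 -0.18  0.5 ] w [ 0.38 -0.1   0.35]
[ 0.62 -0.22  0.48] z [ 0.81 -0.34  0.48] noz [ 0.6  -0.15  0.55] base [ 0.63 -0.27  0.42] w [ 0.35 -0.1   0.32]
[ 0.57 -0.3   0.39] z [ 0.74 -0.6   0.3 ] noz [ 0.57 -0.26  0.48] base [ 0.57 -0.33  0.31] w [ 0.
[... 3200 characters left out ...]
0.69 0.04 0.7 ] w [ 0.38 -0.06  0.58]
[0.65 0.03 0.69] z [0.84 0.28 0.47] noz [0.61 0.12 0.69] base [ 0.68 -0.05  0.69] w [ 0.37 -0.06  0.53]
[ 0.65 -0.07  0.65] z [0.85 0.01 0.52] noz [0.62 0.01 0.69] base [ 0.67 -0.15  0.62] w [ 0.36 -0.07  0.48]
[ 0.63 -0.17  0.57] z [ 0.85 -0.27  0.46] noz [ 0.61 -0.1   0.64] base [ 0.64 -0.23  0.51] w [ 0.35 -0.08  0.42]
[ 0.61 -0.25  0.47] z [ 0.81 -0.48  0.34] noz [ 0.59 -0.2   0.56] base [ 0.61 -0.29  0.39] w [ 0.33 -0.09  0.36]
[ 0.56 -0.31  0.37] z [ 0.74 -0.65  0.18] noz [ 0.56 -0.28  0.47] base [ 0.56 -0.33  0.28] w [ 0.32 -0.09  0.31]
[ 0.51 -0.35  0.27] z [ 0.63 -0.78  0.01] noz [ 0.5  -0.35  0.37] base [ 0.5  -0.35  0.18] w [ 0.29 -0.09  0.26]
```

```bash
python3 - <<'E'
from path import *
q0=np.array([-0.2302,0.0021,1.3718,-.0004,1.7626,1.3964]); o=rows(dense([q0,top(.26)]),amax=.143); np.save("o.npy",o); print(len(o)); show(o)
E
```

```text
32
[0.127, -0.046, 0.029, 0.011, 0.039, -0.01]
[0.254, -0.095, 0.05, 0.022, 0.078, -0.013]
[0.381, -0.147, 0.062, 0.032, 0.115, -0.01]
[0.507, -0.202, 0.064, 0.043, 0.15, -0.002]
[0.632, -0.26, 0.058, 0.053, 0.181, 0.012]
[0.755, -0.321, 0.043, 0.064, 0.208, 0.031]
[0.877, -0.383, 0.019, 0.075, 0.23, 0.054]
[0.996, -0.447, -0.015, 0.086, 0.245, 0.08]
[1.112, -0.512, -0.057, 0.097, 0.254, 0.108]
[1.226, -0.579, -0.109, 0.108, 0.256, 0.138]
[1.335, -0.646, -0.17, 0.118, 0.252, 0.167]
[1.441, -0.713, -0.24, 0.128, 0.24, 0.196]
--
[0.124, -0.028, -0.064, 0.009, -0.018, 0.026]
[0.238, -0.05, -0.128, 0.016, -0.041, 0.048]
[0.352, -0.068, -0.195, 0.022, -0.069, 0.066]
[0.466, -0.082, -0.265, 0.026, -0.101, 0.08]
[0.579, -0.092, -0.337, 0.028, -0.136, 0.09]
[0.691, -0.098, -0.411, 0.028, -0.174, 0.094]
[0.803, -0.1, -0.486, 0.025, -0.214, 0.094]
[0.915, -0.098, -0.562, 0.021, -0.255, 0.088]
[1.027, -0.093, -0.639, 0.013, -0.296, 0.076]
[1.139, -0.085, -0.715, 0.003, -0.336, 0.059]
[1.242, -0.074, -0.785, -0.008, -0.371, 0.039]
[1.346, -0.061, -0.854, -0.021, -0.405, 0.015]
--
[0.111, 0.009, -0.056, -0.015, -0.03, -0.028]
[0.222, 0.017, -0.11, -0.032, -0.058, -0.058]
[0.335, 0.025, -0.163, -0.051, -0.081, -0.092]
[0.447, 0.032, -0.212, -0.07, -0.1, -0.127]
[0.561, 0.037, -0.26, -0.091, -0.116, -0.164]
[0.674, 0.04, -0.305, -0.112, -0.127, -0.202]
[0.712, 0.04, -0.319, -0.119, -0.129, -0.215]
--
```

Call:
{"method": "move_arm", "body": {
  "steps": [0.127,-0.046,0.029,0.011,0.039,-0.01,0.88,0.254,-0.095,0.05,0.022,0.078,-0.013,0.88,0.381,-0.147,0.062,0.032,0.115,-0.01,0.88,0.507,-0.202,0.064,0.043,0.15,-0.002,0.88,0.632,-0.26,0.058,0.053,0.181,0.012,0.88,0.755,-0.321,0.043,0.064,0.208,0.031,0.88,0.877,-0.383,0.019,0.075,0.23,0.054,0.88,0.996,-0.447,-0.015,0.086,0.245,0.08,0.88,1.112,-0.512,-0.057,0.097,0.254,0.108,0.88,1.226,-0.579,-0.109,0.108,0.256,0.138,0.88,1.335,-0.646,-0.17,0.118,0.252,0.167,0.88,1.441,-0.713,-0.24,0.128,0.24,0.196,0.88]
}}

```text
time: 8.85
tool_pos: [0.6408, 0.18, 0.4577]
ee_rot: [-1.534, -0.244, -0.623]
wrist_force: [0.5, 0.5, 0.6]
width: 0.0825
finger_force: 0.0
```

```bash
python3 log.py; python3 -c "
from kin import *
o=np.load('o.npy'); p,A=fk(o[12]); print(o[12].round(3),p.round(4),R.from_matrix(A).as_euler('xyz').round(3))
q=fk(get_obs()['joint_positions']); print(q[0])"
```

```text
{'time': 8.85, 'joint_positions': [-0.3336, -0.0722, 1.7526, 1.6392, 1.2962, 1.2024], 'tool_pos': [0.6408, 0.18, 0.4577], 'ee_rot': [-1.5339, -0.2441, -0.6231], 'width': 0.0825, 'wrist_force': [0.4616, 0.4589, 0.5846]}
[-0.338 -0.079  1.752  1.633  1.295  1.206] [0.64   0.1777 0.4597] [-1.538 -0.249 -0.627]
[0.64083032 0.18003355 0.45781049]
```

Tracking matches the model, so I'll continue with the second and third batches.

Call:
{"method": "move_arm", "body": {
  "steps": [0.124,-0.028,-0.064,0.009,-0.018,0.026,0.88,0.238,-0.05,-0.128,0.016,-0.041,0.048,0.88,0.352,-0.068,-0.195,0.022,-0.069,0.066,0.88,0.466,-0.082,-0.265,0.026,-0.101,0.08,0.88,0.579,-0.092,-0.337,0.028,-0.136,0.09,0.88,0.691,-0.098,-0.411,0.028,-0.174,0.094,0.88,0.803,-0.1,-0.486,0.025,-0.214,0.094,0.88,0.915,-0.098,-0.562,0.021,-0.255,0.088,0.88,1.027,-0.093,-0.639,0.013,-0.296,0.076,0.88,1.139,-0.085,-0.715,0.003,-0.336,0.059,0.88,1.242,-0.074,-0.785,-0.008,-0.371,0.039,0.88,1.346,-0.061,-0.854,-0.021,-0.405,0.015,0.88]
}}

```text
time: 10.05
tool_pos: [0.6199, -0.2261, 0.4708]
ee_rot: [-0.768, 0.864, -1.341]
wrist_force: [1.4, -0.1, 0.3]
width: 0.0828
finger_force: 0.0
```

Call:
{"method": "move_arm", "body": {
  "steps": [0.111,0.009,-0.056,-0.015,-0.03,-0.028,0.88,0.222,0.017,-0.11,-0.032,-0.058,-0.058,0.88,0.335,0.025,-0.163,-0.051,-0.081,-0.092,0.88,0.447,0.032,-0.212,-0.07,-0.1,-0.127,0.88,0.561,0.037,-0.26,-0.091,-0.116,-0.164,0.88,0.674,0.04,-0.305,-0.112,-0.127,-0.202,0.88,0.712,0.04,-0.319,-0.119,-0.129,-0.215,0.88,0.712,0.04,-0.319,-0.119,-0.129,-0.215,0.88]
}}

```text
time: 10.85
tool_pos: [0.5006, -0.3538, 0.2549]
ee_rot: [0.987, 1.569, 0.081]
wrist_force: [0.3, -0.2, -0.0]
width: 0.0824
finger_force: 0.0
```

```bash
python3 log.py; python3 - <<'E'
from kin import *
o=get_obs(); A=R.from_euler('xyz',o["ee_rot"]).as_matrix(); print(A.round(3).tolist())
M=Mh(-52); C=np.array([.4966,-.352,0.26]); print("turn",R.from_matrix(M@A.T).as_rotvec().round(3),"shift",(C+.005*M[:,2]-o["tool_pos"]).round(4))
p,d=snapshot("wrist"); cv2.imwrite("pics/w2.png",p[...,::-1])
for n in("scene","side"):
    p,d=snapshot(n); 
    for t,r in(("cartridge",.032),):
        for s in silhouettes(n,t)[:1]:
            k=cloud(n,d,cv2.erode(s["pixels"].astype(np.uint8),np.ones((3,3)))>0); k=k[(k[:,2]>.03)&(k[:,2]<.14)]
            if len(k)>10: m=np.median(k,0); print(n,t,s["score"],circ(k,r,m[:2]+[.02,-.02]),len(k))
    if n=="side":
        c=cloud(n,d,np.ones(d.shape,bool)); b=c[(c[:,2]>.03)&(c[:,2]<.12)&(c[:,1]<-.38)&(c[:,1]>-.46)&(c[:,0]<.62)&(c[:,0]>.38)]; 
        for x in np.arange(.38,.62,.03): 
            k=b[abs(b[:,0]-x-.015)<.015]; print(x.round(2),k[:,1].max().round(3) if len(k) else None)
E
```

```text
{'time': 10.85, 'joint_positions': [-0.4804, -0.177, 2.2788, 3.8712, 0.6683, 0.9597], 'tool_pos': [0.5006, -0.3538, 0.2549], 'ee_rot': [0.9874, 1.5693, 0.0812], 'width': 0.0824, 'wrist_force': [0.3038, -0.2172, -0.0426]}
[[0.001, 0.787, 0.617], [0.0, 0.617, -0.787], [-1.0, 0.001, 0.001]]
turn [-0.     0.001 -0.001] shift [-0.001  -0.0021  0.0051]
side cartridge 0.97 [ 0.49770584 -0.35138447] 313
0.38 None
0.41 None
0.44 -0.417
0.47 -0.415
0.5 None
0.53 -0.401
0.56 -0.416
0.59 -0.415
```

View pics/w2.png

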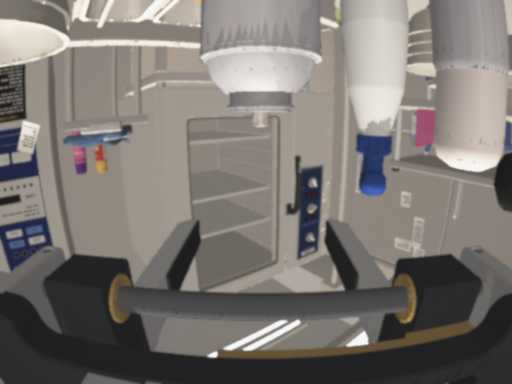

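The inverted wrist view shows the cartridge hanging at column 262, midway between the fingers (195 and 335), with the spray can well to the right at column 470. I'll descend and grip.

Call:
{"method": "move_arm", "body": {
  "steps": [0,0,0,-0.001,-0.002,-0.035,0.88,0,0,0,-0.001,-0.002,-0.075,0.88,0,0,0,-0.001,-0.002,-0.11,0.88,0,0,0,-0.001,-0.002,-0.14,0.88,0,0,0,-0.001,-0.002,-0.16,0.88,0,0,0,-0.001,-0.002,-0.167,0.88,0,0,0,-0.001,-0.002,-0.167,0.88,0,0,0,-0.001,-0.002,-0.167,0,0,0,0,-0.001,-0.002,-0.167,0,0,0,0,-0.001,-0.002,-0.167,0,0,0,0,-0.001,-0.002,-0.167,0,0,0,0,-0.001,-0.002,-0.167,0]
}}

```text
time: 12.3
tool_pos: [0.5002, -0.3569, 0.0928]
ee_rot: [0.27, 1.561, -0.637]
wrist_force: [1.8, 1.8, 4.6]
width: 0.063
finger_force: 30.0
```

```bash
python3 log.py
```

```text
{'time': 12.3, 'joint_positions': [-0.4892, 0.3387, 2.3006, 3.6081, 1.1243, 1.3551], 'tool_pos': [0.5002, -0.3569, 0.0928], 'ee_rot': [0.2702, 1.561, -0.6368], 'width': 0.063, 'wrist_force': [1.8064, 1.8181, 4.5615]}
```

Call:
{"method": "move_arm", "body": {
  "steps": [0,0,0,0,0,0.01,0,0,0,0,0,0,0.03,0,0,0,0,0,0,0.06,0,0,0,0,0,0,0.1,0,0,0,0,0,0,0.14,0,0,0,0,0,0,0.165,0,0,0,0,0,0,0.165,0]
}}

```text
time: 13.0
tool_pos: [0.4992, -0.357, 0.2595]
ee_rot: [0.559, 1.559, -0.349]
wrist_force: [-0.5, -0.7, -2.2]
width: 0.0634
finger_force: 30.0
```

```bash
python3 log.py; python3 - <<'E'
from path import *
o=get_obs(); q0=o["joint_positions"]
q1=ik(np.array([.525,.0757,.25]),Md(-.057),j0=np.array([.04,.05,1.35,0,1.74,1.66]))[0]
out=rows(dense([q0,q1]),amax=.143); np.save("o2.npy",out); print(len(out))
for q in out[::3]:
    p,A=fk(q); g=p-.005*A[:,2]; print(p.round(2),"noz",(g-.093*A[:,0]).round(2),"base",(g+.093*A[:,0]).round(2))
show(out)
E
```

```text
{'time': 13.0, 'joint_positions': [-0.4898, -0.1809, 2.2779, 3.8571, 0.668, 0.9738], 'tool_pos': [0.4992, -0.357, 0.2595], 'ee_rot': [0.5591, 1.559, -0.349], 'width': 0.0634, 'wrist_force': [-0.5065, -0.6771, -2.2188]}
33
[ 0.5  -0.36  0.26] noz [ 0.5  -0.35  0.35] base [ 0.5  -0.35  0.17]
[ 0.57 -0.31  0.36] noz [ 0.56 -0.28  0.45] base [ 0.57 -0.33  0.27]
[ 0.62 -0.22  0.45] noz [ 0.6  -0.17  0.52] base [ 0.63 -0.27  0.37]
[ 0.66 -0.12  0.51] noz [ 0.62 -0.05  0.57] base [ 0.68 -0.18  0.44]
[0.67 0.01 0.54] noz [0.62 0.08 0.58] base [ 0.72 -0.06  0.5 ]
[0.66 0.14 0.53] noz [0.6  0.2  0.55] base [0.72 0.07 0.51]
[0.63 0.24 0.48] noz [0.55 0.28 0.48] base [0.71 0.18 0.48]
[0.59 0.29 0.4 ] noz [0.51 0.32 0.39] base [0.68 0.25 0.41]
[0.56 0.29 0.32] noz [0.47 0.3  0.31] base [0.65 0.27 0.33]
[0.53 0.22 0.26] noz [0.44 0.22 0.25] base [0.63 0.22 0.27]
[0.53 0.13 0.24] noz [0.43 0.13 0.24] base [0.62 0.13 0.24]
[-0.098, -0.005, 0.052, 0.023, 0.013, 0.034]
[-0.195, -0.013, 0.106, 0.045, 0.03, 0.068]
[-0.292, -0.024, 0.161, 0.066, 0.05, 0.1]
[-0.388, -0.036, 0.219, 0.086, 0.075, 0.131]
[-0
[... 575 characters left out ...]
7]
[-0.633, 0.014, 0.488, -0.038, 0.229, -0.058]
[-0.741, 0.032, 0.565, -0.051, 0.253, -0.081]
[-0.857, 0.058, 0.644, -0.065, 0.272, -0.108]
[-0.974, 0.091, 0.718, -0.078, 0.284, -0.137]
[-1.091, 0.131, 0.787, -0.092, 0.289, -0.166]
[-1.208, 0.179, 0.85, -0.104, 0.286, -0.195]
[-1.325, 0.234, 0.905, -0.115, 0.278, -0.222]
--
[-0.131, 0.029, 0.035, -0.009, -0.015, -0.024]
[-0.263, 0.059, 0.061, -0.017, -0.036, -0.045]
[-0.396, 0.089, 0.077, -0.023, -0.061, -0.062]
[-0.53, 0.118, 0.084, -0.027, -0.09, -0.073]
[-0.664, 0.147, 0.08, -0.03, -0.123, -0.079]
[-0.797, 0.175, 0.066, -0.032, -0.157, -0.079]
[-0.929, 0.202, 0.041, -0.032, -0.192, -0.073]
[-0.994, 0.215, 0.024, -0.033, -0.21, -0.067]
--
```

Call:
{"method": "move_arm", "body": {
  "steps": [-0.098,-0.005,0.052,0.023,0.013,0.034,0,-0.195,-0.013,0.106,0.045,0.03,0.068,0,-0.292,-0.024,0.161,0.066,0.05,0.1,0,-0.388,-0.036,0.219,0.086,0.075,0.131,0,-0.484,-0.05,0.278,0.105,0.102,0.16,0,-0.579,-0.066,0.338,0.121,0.133,0.186,0,-0.673,-0.082,0.401,0.136,0.167,0.21,0,-0.766,-0.1,0.465,0.148,0.202,0.231,0,-0.859,-0.117,0.532,0.158,0.24,0.248,0,-0.95,-0.135,0.6,0.165,0.279,0.262,0,-1.048,-0.153,0.676,0.171,0.322,0.273,0,-1.145,-0.17,0.755,0.174,0.365,0.28,0]
}}

```text
time: 14.2
tool_pos: [0.6749, 0.0096, 0.5285]
ee_rot: [-0.948, 0.448, -0.994]
wrist_force: [0.2, -0.8, -3.1]
width: 0.0633
finger_force: 30.0
```

Call:
{"method": "move_arm", "body": {
  "steps": [-0.099,-0.007,0.077,0.0,0.042,0.002,0,-0.205,-0.011,0.162,-0.003,0.087,-0.001,0,-0.312,-0.011,0.245,-0.009,0.128,-0.008,0,-0.419,-0.008,0.328,-0.017,0.166,-0.021,0,-0.526,0.001,0.409,-0.027,0.2,-0.037,0,-0.633,0.014,0.488,-0.038,0.229,-0.058,0,-0.741,0.032,0.565,-0.051,0.253,-0.081,0,-0.857,0.058,0.644,-0.065,0.272,-0.108,0,-0.974,0.091,0.718,-0.078,0.284,-0.137,0,-1.091,0.131,0.787,-0.092,0.289,-0.166,0,-1.208,0.179,0.85,-0.104,0.286,-0.195,0,-1.325,0.234,0.905,-0.115,0.278,-0.222,0]
}}

```text
time: 15.4
tool_pos: [0.5564, 0.2849, 0.3059]
ee_rot: [-2.139, -0.116, -0.149]
wrist_force: [0.4, 0.6, -3.6]
width: 0.063
finger_force: 30.0
```

Call:
{"method": "move_arm", "body": {
  "steps": [-0.131,0.029,0.035,-0.009,-0.015,-0.024,0,-0.263,0.059,0.061,-0.017,-0.036,-0.045,0,-0.396,0.089,0.077,-0.023,-0.061,-0.062,0,-0.53,0.118,0.084,-0.027,-0.09,-0.073,0,-0.664,0.147,0.08,-0.03,-0.123,-0.079,0,-0.797,0.175,0.066,-0.032,-0.157,-0.079,0,-0.929,0.202,0.041,-0.032,-0.192,-0.073,0,-0.994,0.215,0.024,-0.033,-0.21,-0.067,0,-0.994,0.215,0.024,-0.033,-0.21,-0.067,0,-0.994,0.215,0.024,-0.033,-0.21,-0.067,0]
}}

```text
time: 16.4
tool_pos: [0.5242, 0.0765, 0.2431]
ee_rot: [-3.141, 0.002, -0.053]
wrist_force: [0.1, 0.4, -3.9]
width: 0.0635
finger_force: 30.0
```

```bash
python3 log.py; cat > can.py <<'E'
from kin import *
def can(n,d):
    for s in silhouettes(n,"cartridge")[:2]:
        k=cloud(n,d,cv2.erode(s["pixels"].astype(np.uint8),np.ones((3,3)))>0); print(n,s["score"],s["uv"],len(k))
        if len(k)<60: continue
        m=np.median(k,0); k=k[np.linalg.norm(k-m,axis=1)<.13]; k=k[k[:,0]>np.percentile(k[:,0],1)]
        def f(v):
            a=np.array([1,np.tan(v[2]),np.tan(v[3])]); a/=np.linalg.norm(a); w=k-[m[0],v[0],v[1]]; return np.linalg.norm(w-np.outer(w@a,a),axis=1)-.032
        s=least_squares(f,[m[1],m[2]-.03,-.057,0],loss="soft_l1",f_scale=.002).x
        print("  at x",m[0].round(4),"y,z",s[:2].round(4),"yaw,slope",s[2:].round(3),"xrange",np.percentile(k[:,0],[1,99]).round(4),"err",np.median(abs(f(s))).round(4))
E
python3 - <<'E'
from can import *
o=get_obs(); A=R.from_euler('xyz',o["ee_rot"]).as_matrix(); M=Md(-.057)
print("turn",R.from_matrix(M@A.T).as_rotvec().round(3),"shift",(np.array([.525,.0757,.25])-o["tool_pos"]).round(4))
for n in("scene","side"):
    p,d=snapshot(n); cv2.imwrite(f"pics/{n}2.png",cv2.resize(p[90:290,100:360],None,fx=3,fy=3,interpolation=cv2.INTER_CUBIC)[...,::-1]); can(n,d)
    for s in spot_point(n,"nozzle")[:1]: print("noz",s["score"],onz(n,s["uv"],.255))
E
```

```text
{'time': 16.4, 'joint_positions': [0.0373, 0.0397, 1.3744, 0.0009, 1.729, 1.6611], 'tool_pos': [0.5242, 0.0765, 0.2431], 'ee_rot': [-3.1408, 0.0016, -0.0529], 'width': 0.0635, 'wrist_force': [0.1106, 0.4142, -3.9036]}
turn [-0.001 -0.002 -0.004] shift [ 0.0008 -0.0008  0.0069]
scene 0.84 [212.3, 196.0] 630
  at x 0.4752 y,z [0.0759 0.2456] yaw,slope [0.127 0.119] xrange [0.4357 0.5388] err 0.0029
noz 0.6 [0.42912784 0.08559055 0.255     ]
side 0.71 [220.4, 184.3] 680
  at x 0.5 y,z [0.0758 0.2497] yaw,slope [-0.049  0.045] xrange [0.4407 0.6112] err 0.002
noz 0.65 [0.42884803 0.07885768 0.255     ]
```

View pics/side2.png

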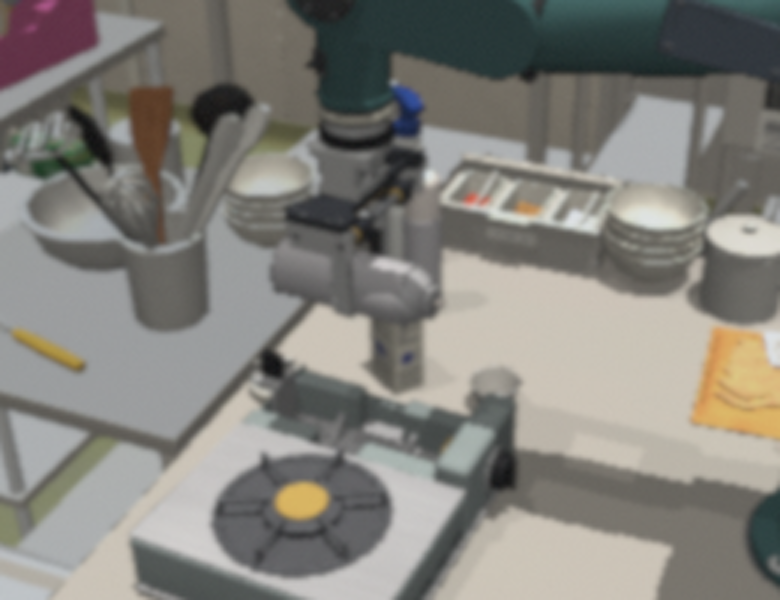

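The side view shows the can held level at about (360,282), above the bay, with its nozzle toward the regulator housing. The carton, cup and spray can are still standing. I'll do one slope check before lowering.

```bash
python3 - <<'E'
from can import *
for n in("scene","side"):
    p,d=snapshot(n)
    for s in silhouettes(n,"cartridge")[:1]:
        k=cloud(n,d,cv2.erode(s["pixels"].astype(np.uint8),np.ones((3,3)))>0); k=k[(k[:,0]>.482)&(k[:,0]<.612)&(abs(k[:,1]-.076)<.05)&(abs(k[:,2]-.248)<.05)]
        for x in(.49,.505,.53,.55,.57,.59,.605):
            b=k[abs(k[:,0]-x)<.007]; print(n,x,len(b),b.max(0)[2].round(4) if len(b) else "", np.percentile(b[:,2],90).round(4) if len(b) else "")
        def f(v):
            a=np.array([1,np.tan(v[2]),np.tan(v[3])]); a/=np.linalg.norm(a); w=k-[.54,v[0],v[1]]; return np.linalg.norm(w-np.outer(w@a,a),axis=1)-.032
        s=least_squares(f,[.076,.248,-.057,0],loss="soft_l1",f_scale=.0015).x; print(s.round(4),np.median(abs(f(s))))
E
```

```text
scene 0.49 86 0.2872 0.2841
scene 0.505 83 0.2872 0.2836
scene 0.53 38 0.2869 0.2853
scene 0.55 0  
scene 0.57 0  
scene 0.59 0  
scene 0.605 0  
[ 0.0748  0.2518 -0.0567  0.0031] 0.0010138434458203775
side 0.49 78 0.286 0.2826
side 0.505 73 0.2859 0.2843
side 0.53 3 0.2858 0.2857
side 0.55 29 0.2811 0.2718
side 0.57 52 0.2814 0.2787
side 0.59 49 0.2815 0.2774
side 0.605 41 0.2804 0.2788
[ 0.0744  0.2531 -0.0605  0.0114] 0.0012218365792891622
```

Call:
{"method": "move_arm", "body": {
  "steps": [0,0,-0.004,0.002,-0.001,-0.03,0,0,0,-0.004,0.002,-0.001,-0.065,0,0,0,-0.004,0.002,-0.001,-0.1,0,0,0,-0.004,0.002,-0.001,-0.13,0,0,0,-0.004,0.002,-0.001,-0.15,0,0,0,-0.004,0.002,-0.001,-0.165,0,0,0,-0.004,0.002,-0.001,-0.172,0,0,0,-0.004,0.002,-0.001,-0.178,0,0,0,-0.004,0.002,-0.001,-0.178,0]
}}

```text
time: 17.8
tool_pos: [0.5272, 0.0751, 0.0683]
ee_rot: [3.141, -0.005, -0.056]
wrist_force: [-0.4, 0.3, -3.8]
width: 0.0634
finger_force: 30.0
```

```bash
python3 log.py; python3 - <<'E'
from can import *
for n in("scene","side"):
    p,d=snapshot(n); cv2.imwrite(f"pics/{n}3.png",cv2.resize(p[150:290,120:300],None,fx=4,fy=4,interpolation=cv2.INTER_CUBIC)[...,::-1])
    for t in("nozzle","socket"): print(n,t,[(round(s["score"],2),onz(n,s["uv"],.07 if t=="nozzle" else .052).round(4)) for s in spot_point(n,t)[:2]])
E
```

```text
{'time': 17.8, 'joint_positions': [0.0354, 0.1252, 1.6355, -0.0007, 1.3762, 1.6628], 'tool_pos': [0.5272, 0.0751, 0.0683], 'ee_rot': [3.1413, -0.0048, -0.0564], 'width': 0.0634, 'wrist_force': [-0.3645, 0.3213, -3.7676]}
scene nozzle [(0.57, array([0.4433, 0.0832, 0.07  ])), (0.3, array([0.5772, 0.0791, 0.07  ]))]
scene socket [(0.66, array([0.6844, 0.0446, 0.052 ]))]
side nozzle [(0.93, array([0.4422, 0.0722, 0.07  ]))]
side socket [(0.94, array([0.4222, 0.0795, 0.052 ])), (0.24, array([0.5891, 0.0606, 0.052 ]))]
```

View pics/scene3.png

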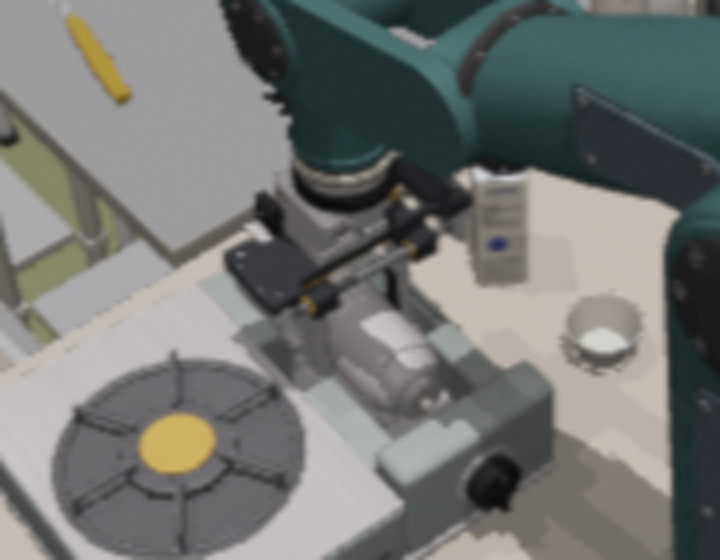

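The scene view shows the can between the bay walls with the fingers in the scallops. The nozzle at (430,400) is clear of the housing edge. I'll lower it gently.

Call:
{"method": "move_arm", "body": {
  "steps": [0,0,0,-0.002,0,-0.004,0,0,0,0,-0.002,0,-0.008,0,0,0,0,-0.002,0,-0.012,0,0,0,0,-0.002,0,-0.016,0,0,0,0,-0.002,0,-0.018,0,0,0,0,-0.002,0,-0.018,0]
}}

```text
time: 18.7
tool_pos: [0.5248, 0.0751, 0.0497]
ee_rot: [3.141, -0.004, -0.056]
wrist_force: [0.3, -0.2, -2.7]
width: 0.0635
finger_force: 30.0
```

Call:
{"method": "move_arm", "body": {
  "steps": [0,0,0,0,0,-0.002,0,0,0,0,0,0,-0.003,0,0,0,0,0,0,-0.004,0,0,0,0,0,0,-0.004,0]
}}

```text
time: 19.1
tool_pos: [0.5253, 0.0751, 0.0465]
ee_rot: [3.141, -0.005, -0.056]
wrist_force: [0.4, -0.1, -4.0]
width: 0.0635
finger_force: 30.0
```

Call:
{"method": "move_arm", "body": {
  "steps": [0,0,0,0,0,-0.001,0,0,0,0,0,0,-0.002,0,0,0,0,0,0,-0.003,0,0,0,0,0,0,-0.004,0,0,0,0,0,0,-0.004,0]
}}

```text
time: 19.6
tool_pos: [0.5259, 0.0753, 0.0457]
ee_rot: [3.141, -0.007, -0.055]
wrist_force: [-6.1, 0.6, 11.0]
width: 0.0636
finger_force: 30.0
```

Call:
{"method": "move_arm", "body": {
  "steps": [0,0,0,-0.002,0,0.001,0,0,0,0,-0.003,0,0.002,0,0,0,0,-0.003,0,0.003,0,0,0,0,-0.003,0,0.003,0]
}}

```text
time: 20.0
tool_pos: [0.5232, 0.0748, 0.046]
ee_rot: [3.141, -0.007, -0.057]
wrist_force: [2.1, -1.3, 2.6]
width: 0.0636
finger_force: 30.0
```

```bash
python3 - <<'E'
from can import *
for n in("scene","side"):
    p,d=snapshot(n)
    for s in silhouettes(n,"cartridge")[:1]:
        k=cloud(n,d,cv2.erode(s["pixels"].astype(np.uint8),np.ones((3,3)))>0); k=k[(k[:,0]>.482)&(k[:,0]<.612)&(abs(k[:,1]-.076)<.045)&(abs(k[:,2]-.06)<.06)]
        def f(v):
            a=np.array([1,np.tan(v[2]),np.tan(v[3])]); a/=np.linalg.norm(a); w=k-[.54,v[0],v[1]]; return np.linalg.norm(w-np.outer(w@a,a),axis=1)-.032
        if len(k)>40: s=least_squares(f,[.075,.052,-.057,0],loss="soft_l1",f_scale=.0015).x; print(n,len(k),s.round(4),np.median(abs(f(s))))
E
```

```text
scene 203 [ 0.0714  0.0522 -0.0912 -0.003 ] 0.0012764794940142501
side 172 [ 0.0732  0.0526 -0.0495  0.0045] 0.0014190867205267719
```

Call:
{"method": "move_arm", "body": {
  "steps": [0,0,0,0,0,0,0.75,0,0,0,0,0,0,0.83,0,0,0,0,0,0,0.83,0,0,0,0,0,0,0.83,0,0,0,0,0,0,0.83,0,0,0,0,0,0.01,0.83,0,0,0,0,0,0.03,0.83,0,0,0,0,0,0.06,0.83,0,0,0,0,0,0.1,0.83,0,0,0,0,0,0.15,0.83,0,0,0,0,0,0.18,0.83]
}}

```text
time: 21.3
tool_pos: [0.5232, 0.0752, 0.2307]
ee_rot: [-3.141, -0.012, -0.056]
wrist_force: [0.8, -0.5, 0.8]
width: 0.078
finger_force: 0.0
```

```bash
python3 log.py; python3 - <<'E'
from can import *
p,d=snapshot("wrist"); cv2.imwrite("pics/w3.png",p[...,::-1])
for n in("scene","side"):
    p,d=snapshot(n); cv2.imwrite(f"pics/{n}4.png",cv2.resize(p[150:290,120:300],None,fx=4,fy=4,interpolation=cv2.INTER_CUBIC)[...,::-1])
    c=cloud(n,d,np.ones(d.shape,bool)); g=c[(c[:,2]>.105)&(c[:,2]<.135)&(abs(c[:,1]-.07)<.02)&(c[:,0]>.59)&(c[:,0]<.67)]; print("grip",len(g),np.percentile(g,[2,50,98],0).round(4).tolist())
E
```

```text
{'time': 21.3, 'joint_positions': [0.0359, 0.0289, 1.4099, -0.0007, 1.6911, 1.6629], 'tool_pos': [0.5232, 0.0752, 0.2307], 'ee_rot': [-3.1412, -0.0116, -0.0563], 'width': 0.078, 'wrist_force': [0.7814, -0.5398, 0.752]}
grip 58 [[0.6242, 0.0657, 0.1052], [0.635, 0.0734, 0.1204], [0.6508, 0.0781, 0.1301]]
grip 61 [[0.6283, 0.0636, 0.1063], [0.6395, 0.0739, 0.1211], [0.6535, 0.0785, 0.1299]]
```

View pics/w3.png

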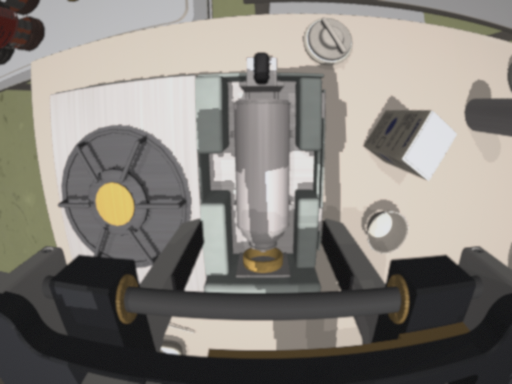

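The wrist view shows the can lying straight along the bay (262,170), nozzle at (262,240), just short of the brass socket at (262,262), with the lock grip at (262,65). Next I'll grip the lock.

Call:
{"method": "move_arm", "body": {
  "steps": [0,0,0,0.045,-0.002,0,0.6,0,0,0,0.09,-0.004,0,0.6,0,0,0,0.115,-0.0055,0,0.6,0,0,0,0.115,-0.0055,-0.04,0.6,0,0,0,0.115,-0.0055,-0.08,0.6,0,0,0,0.115,-0.0055,-0.105,0.6,0,0,0,0.115,-0.0055,-0.118,0.6,0,0,0,0.115,-0.0055,-0.118,0,0,0,0,0.115,-0.0055,-0.118,0,0,0,0,0.115,-0.0055,-0.118,0,0,0,0,0.115,-0.0055,-0.118,0,0,0,0,0.115,-0.0055,-0.118,0]
}}

```text
time: 22.65
tool_pos: [0.6387, 0.0696, 0.1102]
ee_rot: [-3.142, -0.01, -0.056]
wrist_force: [-0.2, 0.8, 4.9]
width: 0.0199
finger_force: 2.8
```

Call:
{"method": "move_arm", "body": {
  "steps": [0,0,0,0,0,0,0,0,0,0,0,0,0,0,0,0,0,-0.004,0,0,0,0,0,0,-0.008,0.0005,0,0,0,0,0,-0.012,0.0005,0,0,0,0,0,-0.016,0.001,0,0,0,0,0,-0.02,0.001,0,0,0,0,0,-0.023,0.0015,0,0,0,0,0,-0.026,0.0015,0,0,0,0,0,-0.028,0.0015,0,0,0,0,0,-0.028,0.0015,0,0]
}}

```text
time: 23.75
tool_pos: [0.6131, 0.0709, 0.1103]
ee_rot: [-3.141, -0.016, -0.056]
wrist_force: [6.4, -0.7, 3.2]
width: 0.0137
finger_force: 32.9
```

Call:
{"method": "move_arm", "body": {
  "steps": [0,0,0,-0.002,0,0,0,0,0,0,-0.004,0,0,0,0,0,0,-0.006,0.0005,0,0,0,0,0,-0.008,0.0005,0,0,0,0,0,-0.008,0.0005,0,0]
}}

```text
time: 24.25
tool_pos: [0.6064, 0.0712, 0.1103]
ee_rot: [-3.141, -0.019, -0.056]
wrist_force: [10.7, 0.3, 0.7]
width: 0.0136
finger_force: 32.7
```

Call:
{"method": "move_arm", "body": {
  "steps": [0,0,0,-0.002,0,0,0,0,0,0,-0.004,0,0,0,0,0,0,-0.006,0,0,0,0,0,0,-0.007,0,0,0,0,0,0,-0.007,0,0,0]
}}

```text
time: 24.75
tool_pos: [0.6051, 0.0713, 0.1106]
ee_rot: [-3.14, -0.033, -0.057]
wrist_force: [24.5, 0.1, -6.7]
width: 0.0141
finger_force: 31.3
```

Call:
{"method": "move_arm", "body": {
  "steps": [0,0,0,0.005,0,0,0,0,0,0,0.005,0,0,0.5,0,0,0,0.005,0,0,0.6,0,0,0,0.005,0,0,0.6,0,0,0,0.005,0,0,0.6,0,0,0,0.005,0,0,0.6,0,0,0,0.005,0,0.04,0.6,0,0,0,0.005,0,0.08,0.6,0,0,0,-0.03,0,0.12,0.6,0,0,0,-0.07,0,0.14,0.6,0,0,0,-0.08,0,0.14,0.6]
}}

```text
time: 25.85
tool_pos: [0.513, 0.0719, 0.2519]
ee_rot: [-3.141, -0.012, -0.056]
wrist_force: [-0.4, -0.0, 0.7]
width: 0.0563
finger_force: 0.0
```

```bash
python3 log.py; python3 - <<'E'
from can import *
p,d=snapshot("wrist"); cv2.imwrite("pics/w4.png",p[...,::-1])
for n in("scene","side"):
    p,d=snapshot(n)
    c=cloud(n,d,np.ones(d.shape,bool)); g=c[(c[:,2]>.105)&(c[:,2]<.135)&(abs(c[:,1]-.07)<.02)&(c[:,0]>.57)&(c[:,0]<.67)]; print("grip",len(g),np.percentile(g,[2,50,98],0).round(4).tolist())
E
```

```text
{'time': 25.85, 'joint_positions': [0.0301, 0.0029, 1.3946, -0.0005, 1.7323, 1.6566], 'tool_pos': [0.513, 0.0719, 0.2519], 'ee_rot': [-3.1411, -0.0118, -0.0558], 'width': 0.0563, 'wrist_force': [-0.3772, -0.0345, 0.679]}
grip 58 [[0.5927, 0.0659, 0.1056], [0.604, 0.0749, 0.1205], [0.6191, 0.0791, 0.1298]]
grip 62 [[0.5969, 0.0662, 0.1061], [0.6089, 0.0759, 0.121], [0.6219, 0.0804, 0.1309]]
```

View pics/w4.png

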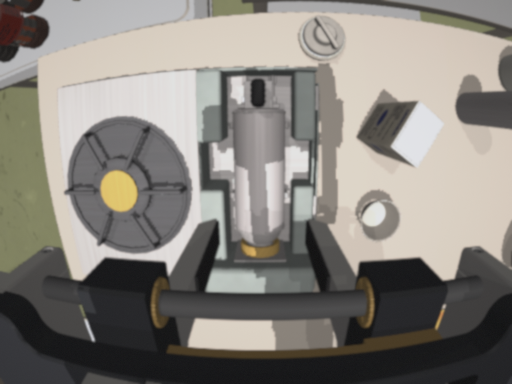

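The wrist view shows the nozzle end inside the brass socket at (260,245), with the lock grip (258,92) slid up behind the can. Both cameras measure about 32 mm of lock travel, which matches the cartridge being home.

```bash
python3 -c "
from bench import *
print(close_job())"
```

```text
the job is handed in; nothing more can be done
None
```

The cartridge lies in the stove's saddles with its nozzle in the brass socket, and the lock is forward about 32 mm behind it. The robot has let go and nothing else was moved. I handed the job in at about 26 s; no verdict came back.

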